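Lock the service panel with its two quarter-turn fasteners

TASK

The service panel on top of the white control unit stands slightly ajar on its springy seal. Using only the fingertips, press the panel down shut and turn both slotted quarter-turn fasteners clockwise to their stops, so that the panel stays locked down when you let go. Do not pick up or lift anything, do not pull the panel further open, and leave the loose things around the unit where they are.

Things in the scene. Friction and masses are not known exactly. Their poses are not given: they have to be found in the camera images.
- control_unit: low white instrument case, fixed on the bench, 240 (x) x 310 (y) x 75 mm high; origin at the centre of its underside, x axis from its front face to its rear, z up. On top the aluminium service panel and behind it (x = 62 to 120 mm) a fixed flat deck. Fastener axes at x = -45 mm, y = +72 (left) and -72 mm (right)
- service_panel (a joint): opening angle of the aluminium panel, 168 x 290 x 4 mm, hinged along y at the unit's x = 62 mm, z = 75 mm, so that its front edge rises; 0 = shut, flush with the case, solid stop. Its springy seal holds it at about 0.08 (fasteners 9 mm higher than shut); about 6 N down on a slot floor shuts it. Locked and let go, it rises to 0.02 or so
- cam_left (a joint): turn of the left fastener: 0 = unlocked, slot parallel to the panel's front edge; grows clockwise from above to the stop at 1.571 = locked, slot pointing at the front edge. Starts at 0 to 0.35; friction 0.08 N m, stays where left. With the panel ajar its cam tongue strikes a keeper and blocks it near 1.0: hold the panel pressed down while turning
- cam_right (a joint): turn of the right fastener: 0 = unlocked, slot parallel to the panel's front edge; grows clockwise from above to the stop at 1.571 = locked, slot pointing at the front edge. Starts at 0 to 0.35; friction 0.08 N m, stays where left. With the panel ajar its cam tongue strikes a keeper and blocks it near 1.0: hold the panel pressed down while turning
- slot_left (a point): centre of the left (+y) fastener's slot floor, 59 mm above the bench when the panel is shut. A flat grey disc, 90 mm across, flush in the panel, turning about this z axis (up). One slot runs straight through its middle: 30 mm wide, 16 mm deep, 85 mm long, upright walls, dark floor; closed fingertips fit in. Frame turns with the disc: y along the slot, x across
- slot_right (a point): centre of the right (-y) fastener's slot floor, 59 mm above the bench when the panel is shut. A flat grey disc, 90 mm across, flush in the panel, turning about this z axis (up). One slot runs straight through its middle: 30 mm wide, 16 mm deep, 85 mm long, upright walls, dark floor; closed fingertips fit in. Frame turns with the disc: y along the slot, x across
- vial_by_unit: capped vial, 27 mm diameter x 62 mm tall, upright on the bench at the unit's left (+y) side; loose, to be left alone; origin at the centre of its underside
- vial_in_front: capped vial, 27 mm diameter x 62 mm tall, upright on the bench in front of the unit; loose, to be left alone; origin at the centre of its underside
- tweezers_loose: tweezers, 13 x 115 x 8 mm, lying on the unit's rear deck; loose, to be left alone; origin at the centre of its underside
- petri_loose: petri dish, 88 mm diameter x 16 mm, on the bench at the unit's right (-y) side; loose, to be left alone; origin at the centre of its underside

How it is judged:
By the outcome, as a careful person would: the job done as asked, in the order asked, and still so for the second after the job is handed in, with the robot touching nothing.
It also fails if it takes over 48 s, if anything falls off the work surface, if the arm or the gripper's body presses on something with over 40 N, if the wrist force passes 120 N, or if a joint passes its speed limit or range.

ROBOT

A 6-joint arm with a two-finger parallel gripper is mounted at the origin on a cart in front of the work surface, level with it; the furniture and walls round the work are solid. World frame = base frame: x ahead of the robot, y to its left, z up, the work surface at z = 0. Lengths are in mm, angles in rad, forces in N, time in s.
With the tool pointing down it reaches from about 300 to 775 mm from the base axis. Payload 14.6 kg.
Tool frame: the origin (TCP) lies at the very end of the fingers, on their centre line; the grasp point (between the pads) lies 19 mm behind it; z points along the fingers, y is the line along which they close (so a half turn about z gives the same grasp; the last joint's range is limited). The gripper opens to 94 mm and grips with 3 to 60 N. Pads are 16 mm wide; open, the fingers measure 119 mm over their backs; the gripper's body (75 mm by 177 mm) begins 78 mm behind the grasp point.
Start: joints at [1.053, 0.3, 1.521, -0, 1.321, -0.067], TCP at [239.623, 495.045, 205.446] pointing down, gripper open.
Joint ranges: [-3.03, 3.03], [-0.79, 2.21], [0.23, 2.52], [-1.04, 4.18], [0, 3.07], [-2.55, 2.55]. Speed limits (rad/s): [2.22, 2.22, 2.57, 3.14, 3.14, 3.14].

INTERFACE

Orientations are given as [roll, pitch, yaw] about the fixed x, y, z axes, in that order (R = Rz(yaw) Ry(pitch) Rx(roll)).
In Python, from cell import manip gives the robot as it stands.
- The arm moves only by the tool servo_tool, never from a script. Its argument "motion" is a list that holds one entry, the list of rows, each a list of 7 numbers: the shift along the world's x, y, z as a fraction of full scale, then the turn, a rotation vector about the world's x, y, z as a fraction of full scale, then the closure, from 0 (fully open) to 1 (shut). In form: [[[x, y, z, rx, ry, rz, gripper], ...]]. A call has 1 to 10 rows; each row is the pose to reach, as a shift and turn from the pose commanded when the call began, turning the shorter way round; what a row does not reach only later rows make up. Full scale, the value 1, is 0.5 m for a shift and pi rad for a turn. A row lasts 1/10 s, in which the tool goes at most 50 mm and 8.59 degrees, less where a joint would pass 70% of its speed; a pose out of reach is approached as far as the arm can. A call with a number of a shift or a turn outside -1 to 1 is refused whole. A call with a gripper value outside its range is refused whole. The fingers move at their own pace and stop on an object; "newtons" is the grip in N (left out, the last holds). Time passes only in rows, so rows that repeat a pose let the fingers close. It gives the time, the measured TCP pose, the force, the opening and the grip force at its end, in the units of the state.
- manip.read_state(): the state, without advancing time (a new reading comes with each control period).
- manip.camera(name): name is "scene" or "top" or "wrist"; returns a dict with "frame" (420x560x3 uint8, red, green, blue), "range_z" (420x560 float32, mm along the optical axis (not along the pixel's ray), 0 where there is no reading), "vfov" (degrees; the focal length in pixels is half the picture's height over the tangent of half this angle, whatever the lens; pixels are square), "cx", "cy" (the principal point, pixels), "k1" (the pictures are not rectified: a ray, as slopes to the right and down, at radius r is drawn at 1 + k1 r^2 times it, then the intrinsics apply), "cam_to_world" (4x4, takes a point from camera to world coordinates). Camera axes: x right, y down, z forward; pixel columns grow to the right and rows downward; lengths in mm; the calibration is good to about 2 mm. A picture is of the moment at which its call begins.
- manip.sign_off(): hands the job in; it is judged then, once.
The state is a dict: "clock": time; "joints": joint angles; "qd": joint speeds; "effort": joint torques, N m; "eef_pos": TCP position; "eef_rot": TCP orientation; "wrist_force": force on the tool from outside, world axes, zero at the start; "moment": the same for the moment, N m; "finger_gap": finger opening in mm; "finger_force": force on a finger pad.
Only numpy, scipy, OpenCV 4.12 (cv2) and the standard library are available. Lean on these libraries where they do the work, as an engineer would, in place of code of your own. Each camera call takes 0.05 s, during which the arm holds its last target. There are 200 camera calls.

## Working session

There is one attempt and no reset: what is moved stays moved. The work goes in short steps, Python scripts to look and compute and a tool call to move; the robot and the scene stay as the last step left them, time stands still between calls to the robot, and variables do not carry over. Pictures are saved under pics/ and viewed, at most 10 in all, crops included, and the job is handed in when it is done.

Besides the shell and the picture viewer there is one more tool, called after "Call:" as a command line: name --argument value ..., lists and objects as JSON in quotes. servo_tool: Moves the arm, as the interface text tells. Its arguments: {"type":"object","properties":{"motion":{"type":"array"},"newtons":{"type":"number"}},"required":["motion"]}

```bash
mkdir -p pics; cat > h.py <<'E'
import numpy as np, cv2
from cell import manip
def cam(n):
    c=manip.camera(n); h,w=c["frame"].shape[:2]
    f=h/2/np.tan(np.radians(c["vfov"])/2)
    c["K"]=np.array([[f,0,c["cx"]],[0,f,c["cy"]],[0,0,1.]]); return c
def cloud(c):
    h,w=c["range_z"].shape
    u,v=np.meshgrid(np.arange(w),np.arange(h))
    p=cv2.undistortPoints(np.stack([u,v],-1).reshape(-1,1,2).astype(np.float64),c["K"],np.array([c["k1"],0,0,0,0.])).reshape(h,w,2)
    z=c["range_z"]; P=np.dstack([p*z[...,None],z,np.ones_like(z)])
    W=(P@np.array(c["cam_to_world"]).T)[...,:3]; W[z==0]=np.nan
    return W
def save(n,im): cv2.imwrite(f"pics/{n}.png",cv2.cvtColor(im,cv2.COLOR_RGB2BGR))
E
python3 - <<'E'
from h import *
s=manip.read_state(); print(s)
for n in("top","scene"):
    c=cam(n); save(n+"0",c["frame"]); np.savez(n+"0.npz",f=c["frame"],W=cloud(c)); print(n,c["vfov"],c["k1"],np.round(c["cam_to_world"],3).tolist())
E
```

```text
{'clock': 0.0, 'joints': array([ 1.05340006e+00,  3.00477979e-01,  1.52158639e+00,  9.89996308e-06,
        1.32068347e+00, -6.66129508e-02]), 'qd': array([-6.80356798e-04, -1.16143925e-03, -4.51600952e-04,  1.16789555e-03,
       -7.03289733e-05, -8.08235561e-04]), 'effort': array([ 1.52254630e-03, -5.31798720e+01, -3.52737129e+01,  7.09382258e-02,
        2.43862916e-02, -9.44569138e-05]), 'eef_pos': array([239.49629254, 494.82787758, 204.88030959]), 'eef_rot': array([-3.14044068e+00, -8.64606265e-05,  2.69080683e+00]), 'wrist_force': array([ 0.04864761, -0.68682676,  0.90656221]), 'moment': array([ 0.05625937, -0.02404148, -0.04183179]), 'finger_force': 0.0, 'finger_gap': 93.99057110263193}
top 43.48980332244367 -0.14335157487316647 [[-0.007, -0.995, 0.1, 445.575], [-1.0, 0.006, -0.012, 15.507], [0.011, -0.1, -0.995, 1095.995], [0.0, 0.0, 0.0, 1.0]]
scene 55.70243400865955 -0.09195286848606066 [[0.488, -0.473, 0.733, -48.465], [-0.872, -0.25, 0.42, -340.004], [-0.015, -0.845, -0.535, 533.759], [0.0, 0.0, 0.0, 1.0]]
```

View pics/top0.png

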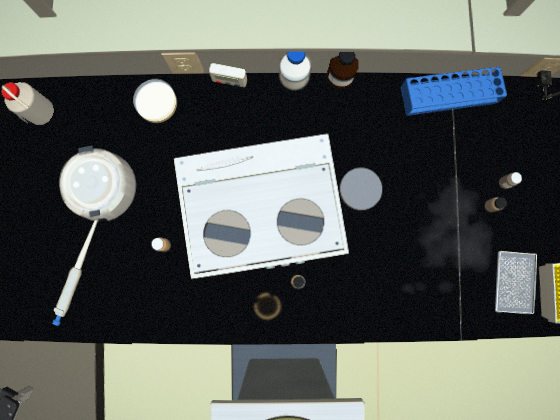

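View pics/scene0.png

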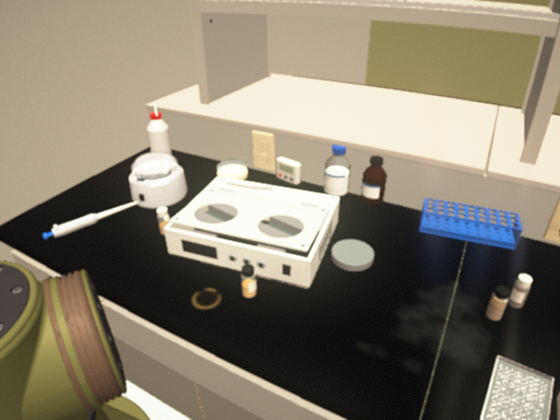

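The top view shows the left disc at about (227,233) and the right disc at about (300,221). Their dark slots are already turned slightly clockwise. The unit is yawed about 9°, with vials near (160,244) and (298,282). Next I'll measure the panel and slots.

```bash
cat > meas.py <<'E'
from h import *
def slots(f,W,seeds,pr=True,R=24):
    # dark pixels within the disc -> minAreaRect in pixels, corners to world via local cloud
    g=cv2.cvtColor(f,cv2.COLOR_RGB2GRAY); out=[]
    for (u,v) in seeds:
        m=np.zeros_like(g); cv2.circle(m,(u,v),R,255,-1)
        t,_=cv2.threshold(g[m>0].reshape(-1,1),0,255,cv2.THRESH_OTSU)
        d=((g<t)&(m>0)).astype(np.uint8)
        n,l,st,ce=cv2.connectedComponentsWithStats(d)
        k=1+np.argmax(st[1:,4]); P=W[l==k]; P=P[~np.isnan(P).any(1)]
        c=np.median(P,0); q=P[:,:2]-P[:,:2].mean(0); e,V=np.linalg.eigh(q.T@q/len(q)); a=V[:,1]
        print("slot",(u,v),"thr",t,"n",len(P),"mean",P.mean(0).round(1),"med z",c[2].round(1),"len~",np.sqrt(12*e).round(1),"dir yaw deg",np.degrees(np.arctan2(a[1],a[0])).round(1)%180)
        out.append((P.mean(0),a))
    return out
E
python3 - <<'E'
from meas import *
d=np.load("top0.npz"); f,W=d["f"],d["W"]
slots(f,W,[(227,233),(300,221)])
hsv=cv2.cvtColor(f,cv2.COLOR_RGB2HSV)
# unit: points z 60..100 in region
m=((W[...,2]>60)&(W[...,2]<110)).astype(np.uint8); m[:,:165]=0;m[:125]=0; m[290:]=0; m[:,365:]=0
n,l,st,ce=cv2.connectedComponentsWithStats(m); k=1+np.argmax(st[1:,4]); P=W[l==k]
r=cv2.minAreaRect(P[:,:2].astype(np.float32)); print("unit rect",r, cv2.boxPoints(r).round(1).tolist())
for p in [(227,233),(300,221),(227,205),(300,195),(210,168),(310,152),(270,255),(262,230),(160,244),(298,282),(360,188),(235,160),(205,255),(340,240)]:
    print(p,W[p[1],p[0]].round(1),f[p[1],p[0]])
d=np.load("scene0.npz"); 
slots(d["f"],d["W"],[(216,213),(281,228)])
E
```

```text
slot (227, 233) thr 141.0 n 700 mean [497.2 116.2  66.3] med z 67.3 len~ [29.7 91.4] dir yaw deg 79.5
slot (300, 221) thr 143.0 n 711 mean [519.6 -28.2  66.6] med z 67.4 len~ [30.  90.7] dir yaw deg 79.6
unit rect ((551.8583984375, 51.273475646972656), (240.09054565429688, 309.9661865234375), 8.891258239746094) [[409.29998779296875, 185.8000030517578], [457.20001220703125, -120.4000015258789], [694.4000244140625, -83.30000305175781], [646.5, 222.89999389648438]]
(227, 233) [497.1 115.2  66.3] [ 94 108 123]
(300, 221) [519.6 -27.8  69.9] [ 97 108 124]
(227, 205) [550.6 113.8  81.8] [232 241 245]
(300, 195) [569.8 -28.   77.6] [226 237 241]
(210, 168) [622.9 147.1  85.2] [218 227 236]
(310, 152) [655.7 -48.8  74.3] [238 246 249]
(270, 255) [453.6  30.9  85.7] [230 240 243]
(262, 230) [501.8  46.1  81.7] [231 240 245]
(160, 244) [476.3 249.1  57.8] [242 247 248]
(298, 282) [400.8 -23.1  63.9] [43 43 47]
(360, 188) [ 591.3 -155.6   16.4] [147 155 165]
(235, 160) [639.3  98.7  80.3] [229 237 241]
(205, 255) [454.1 155.3  86.8] [229 238 243]
(340, 240) [ 481.3 -103.8   85.5] [233 242 245]
slot (216, 213) thr 209.0 n 616 mean [502.4 119.8  78.5] med z 82.9 len~ [ 75.3 104.5] dir yaw deg 51.2
slot (281, 228) thr 207.0 n 720 mean [524.8 -24.8  78.3] med z 82.9 len~ [ 74.7 105.7] dir yaw deg 44.5
```

Call:
servo_tool --motion '[[[0.515,-0.758,-0.16,0,0,0.085,0.52],[0.515,-0.758,-0.16,0,0,0.085,0.52],[0.515,-0.758,-0.16,0,0,0.085,0.52],[0.515,-0.758,-0.16,0,0,0.085,0.52],[0.515,-0.758,-0.16,0,0,0.085,0.52],[0.515,-0.758,-0.16,0,0,0.085,0.52],[0.515,-0.758,-0.16,0,0,0.085,0.52],[0.515,-0.758,-0.16,0,0,0.085,0.52],[0.515,-0.758,-0.16,0,0,0.085,0.52],[0.515,-0.758,-0.16,0,0,0.085,0.52]]]' --newtons 40

```text
clock: 1.1
eef_pos: [498.3, 112.7, 124.4]
eef_rot: [-3.141, -0.001, 2.955]
wrist_force: [0.1, 0.4, -0.5]
finger_gap: 45.0
finger_force: 0.0
```

```bash
python3 - <<'E'
from meas import *
c=cam("wrist"); save("wrist1",c["frame"]); W=cloud(c); np.savez("wrist1.npz",f=c["frame"],W=W)
s=manip.read_state(); print(s["eef_pos"],s["eef_rot"],s["joints"].round(3),s["clock"])
E
```

```text
[498.6572211  112.23719375 124.15452841] [-3.14062724e+00 -1.19387433e-03  2.95437269e+00] [ 1.500e-01  3.000e-01  1.722e+00 -1.000e-03  1.122e+00 -1.233e+00] 1.15
```

View pics/wrist1.png

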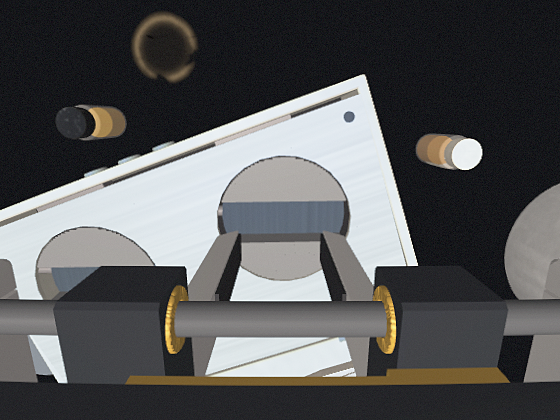

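The wrist view shows both tips centred over the left slot, with the floor band at about (283,216) and the tips symmetric around x≈282. I'll lower in stages.

Call:
servo_tool --motion '[[[0,0,-0.035,0,0,0,0.52],[0,0,-0.07,0,0,0,0.52],[0,0,-0.07,0,0,0,0.52]]]'

```text
clock: 1.45
eef_pos: [495.8, 116.2, 88.6]
eef_rot: [-3.14, -0.004, 2.958]
wrist_force: [-0.7, -0.2, -0.4]
finger_gap: 44.9
finger_force: 0.0
```

```bash
python3 - <<'E'
from meas import *
c=cam("wrist"); save("wrist2",c["frame"]); W=cloud(c)
f=c["frame"]; s=manip.read_state(); print(s["eef_pos"],s["eef_rot"],s["clock"])
# floor points: in disc region, z below 74, near slot
C=np.array([497.,116.]); m=(np.hypot(W[...,0]-C[0],W[...,1]-C[1])<46)&(W[...,2]>55)&(W[...,2]<76)
P=W[m]; a=np.radians(79.5); y=np.array([np.cos(a),np.sin(a)]); x=np.array([-y[1],y[0]])
q=P[:,:2]-C; print(len(P),"along",np.percentile(q@y,[1,50,99]),"across",np.percentile(q@x,[1,99]),"z",np.median(P[:,2]))
E
```

```text
[496.41360091 116.34418666  89.91834381] [-3.14093234e+00 -1.94092431e-03  2.95820239e+00] 1.5
4227 along [-44.14207953   0.14093393  42.90042833] across [-13.95273002  10.82239489] z 66.4351338982271
```

View pics/wrist2.png

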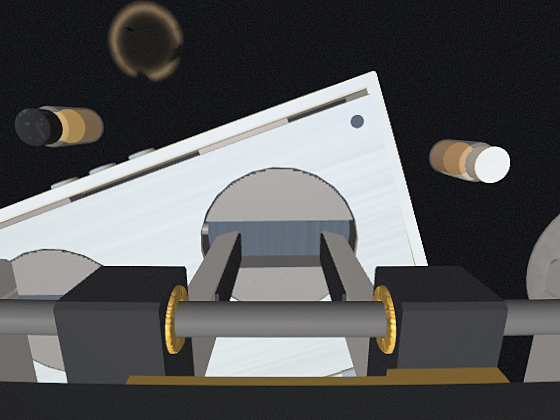

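The tips sit centred above the slot, spanning x≈240–322 against slot ends at 205–353. Going in.

Call:
servo_tool --motion '[[[0,0,-0.02,0,0,0,0.52],[0,0,-0.04,0,0,0,0.52],[0,0,-0.05,0,0,0,0.52],[0,0,-0.06,0,0,0,0.52],[0,0,-0.06,0,0,0,0.52]]]'

```text
clock: 2.0
eef_pos: [497.5, 116.2, 60.4]
eef_rot: [3.141, 0.001, 2.958]
wrist_force: [1.0, 1.8, 5.2]
finger_gap: 45.0
finger_force: 2.5
```

Call:
servo_tool --motion '[[[0,0,-0.004,0,0,0,0.52],[0,0,-0.006,0,0,0,0.52],[0,0,-0.006,0,0,0,0.52]]]'

```text
clock: 2.3
eef_pos: [497.8, 116.3, 59.0]
eef_rot: [3.141, 0.002, 2.958]
wrist_force: [-2.6, 1.0, 16.3]
finger_gap: 45.2
finger_force: 8.4
```

Call:
servo_tool --motion '[[[0,0,0,0,0,-0.033,0.52],[0,0,0,0,0,-0.066,0.52],[0,0,0,0,0,-0.1,0.52],[0,0,0,0,0,-0.133,0.52],[0,0,0,0,0,-0.166,0.52],[0,0,0,0,0,-0.2,0.52],[0,0,0,0,0,-0.233,0.52],[0,0,0,0,0,-0.266,0.52],[0,0,0,0,0,-0.3,0.52],[0,0,0,0,0,-0.3,0.52]]]'

```text
clock: 3.3
eef_pos: [497.7, 114.8, 59.0]
eef_rot: [3.141, 0.002, 2.012]
wrist_force: [-5.2, -11.6, 19.6]
finger_gap: 45.6
finger_force: 9.6
```

```bash
python3 - <<'E'
from h import *
s=manip.read_state(); print(s["eef_pos"],np.degrees(s["eef_rot"][2])-90,s["wrist_force"],s["moment"])
E
```

```text
[497.68765828 114.78012843  58.99181003] 25.250666380748825 [ -5.18598947 -11.58182749  19.59856549] [-2.42443512  0.86069578 -0.02200307]
```

Call:
servo_tool --motion '[[[0,0,0,0,0,-0.03,0.52],[0,0,0,0,0,-0.06,0.52],[0,0,0,0,0,-0.09,0.52],[0,0,0,0,0,-0.12,0.52],[0,0,0,0,0,-0.14,0.52],[0,0,0,0,0,-0.15,0.52],[0,0,0,0,0,-0.15,0.52]]]'

```text
clock: 4.0
eef_pos: [498.1, 115.8, 59.1]
eef_rot: [3.139, 0.0, 1.544]
wrist_force: [-1.5, -2.4, 15.5]
finger_gap: 44.8
finger_force: 12.9
```

```bash
python3 - <<'E'
from h import *
s=manip.read_state(); print(s["eef_pos"],np.degrees(s["eef_rot"][2])-90,s["wrist_force"],s["moment"],s["effort"].round(2))
E
```

```text
[498.10940351 115.8482448   59.0589169 ] -1.5501519709147544 [-1.54438156 -2.3862901  15.49931097] [-0.57159081  0.27791792  0.50950646] [  0.59 -44.28 -24.32   0.88  -0.42   1.13]
```

Call:
servo_tool --motion '[[[0,0,0,0,0,-0.02,0.52],[0,0,0,0,0,-0.04,0.52],[0,0,0,0,0,-0.04,0.52]]]'

```text
clock: 4.3
eef_pos: [498.2, 115.7, 59.1]
eef_rot: [3.138, 0.002, 1.425]
wrist_force: [-0.6, -3.5, 15.8]
finger_gap: 45.8
finger_force: 71.9
```

```bash
python3 - <<'E'
from meas import *
s=manip.read_state(); print(s["eef_pos"],np.degrees(s["eef_rot"][2])-90,s["wrist_force"],s["moment"],s["effort"].round(2))
c=cam("wrist"); save("wrist3",c["frame"])
E
```

```text
[498.17385266 115.73831204  59.08369317] -8.360459493177927 [-0.60317957 -3.46535516 15.8266155 ] [-0.68419004  0.24239129  5.44613113] [ -3.9  -44.28 -24.11   3.83  -0.33   6.56]
```

View pics/wrist3.png

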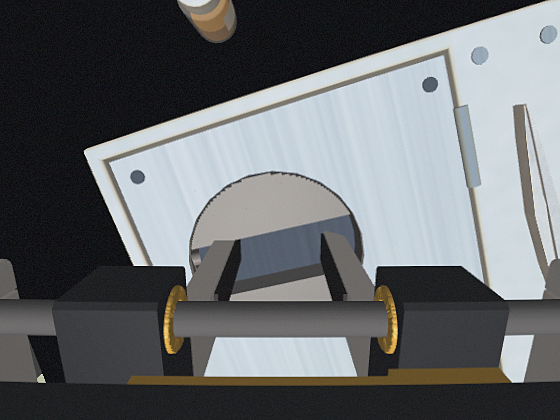

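The left fastener is at its stop: the moment rose to 5.4 N m and the slot now points at the front edge. I'll relieve the turn, lift, and move to the right one.

Call:
servo_tool --motion '[[[0,0,0,0,0,0.02,0.52],[0,0,0,0,0,0.036,0.52],[0,0,0.02,0,0,0.036,0.52],[0,0,0.06,0,0,0.036,0.52],[0,0,0.1,0,0,0.036,0.52],[0,-0.06,0.1,0,0,0.083,0.52],[0.02,-0.12,0.1,0,0,0.13,0.52],[0.03,-0.18,0.1,0,0,0.177,0.52],[0.044,-0.24,0.1,0,0,0.224,0.52],[0.044,-0.286,0.1,0,0,0.27,0.52]]]'

```text
clock: 5.35
eef_pos: [519.2, -28.5, 107.6]
eef_rot: [-3.141, -0.0, 2.271]
wrist_force: [0.6, 0.8, 1.2]
finger_gap: 44.9
finger_force: 0.0
```

Call:
servo_tool --motion '[[[0,0,0,0,0,0.047,0.52],[0,0,0,0,0,0.094,0.52],[0,0,0,0,0,0.141,0.52],[0,0,0,0,0,0.188,0.52],[0,0,0,0,0,0.22,0.52],[0,0,0,0,0,0.22,0.52],[0,0,0,0,0,0.22,0.52]]]'

```text
clock: 6.05
eef_pos: [518.9, -26.9, 107.6]
eef_rot: [3.142, -0.0, 2.954]
wrist_force: [-0.5, -1.0, -0.2]
finger_gap: 45.0
finger_force: 0.0
```

```bash
python3 - <<'E'
from meas import *
c=cam("wrist"); save("wrist4",c["frame"]); W=cloud(c)
s=manip.read_state(); print(s["eef_pos"],np.degrees(s["eef_rot"][2])-90,s["joints"].round(2),s["clock"])
C=np.array([519.3,-27.]); m=(np.hypot(W[...,0]-C[0],W[...,1]-C[1])<46)&(W[...,2]>50)&(W[...,2]<71)
P=W[m]; a=np.radians(79.5); y=np.array([np.cos(a),np.sin(a)]); x=np.array([-y[1],y[0]])
q=P[:,:2]-C; print(len(P),"along",np.percentile(q@y,[1,50,99]),"across",np.percentile(q@x,[1,99]),"z",np.median(P[:,2]))
E
```

```text
[518.97326156 -26.9331122  107.51305497] 79.27395535724494 [-0.12  0.34  1.71  0.    1.09 -1.51] 6.1
4402 along [-42.94997748   0.86622224  43.88201464] across [-13.73526966  12.36807671] z 59.548882031438396
```

View pics/wrist4.png

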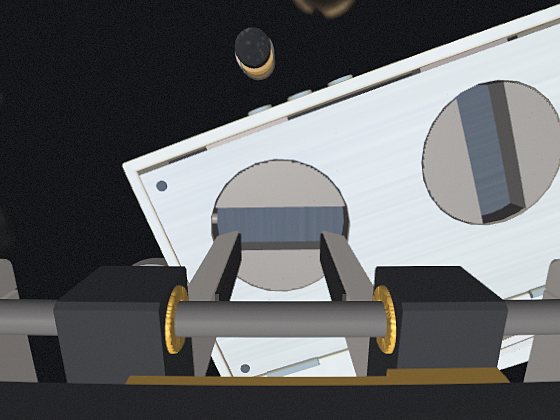

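The left slot near (490,150) points at the front edge and the panel stays down. The tips are centred over the right slot at about (282,225). Descending and pressing.

Call:
servo_tool --motion '[[[0,0,-0.03,0,0,0,0.52],[0,0,-0.05,0,0,0,0.52],[0,0,-0.07,0,0,0,0.52],[0,0,-0.085,0,0,0,0.52],[0,0,-0.095,0,0,0,0.52],[0,0,-0.1,0,0,0,0.52],[0,0,-0.1,0,0,0,0.52]]]'

```text
clock: 6.8
eef_pos: [519.3, -26.9, 59.0]
eef_rot: [3.142, 0.0, 2.958]
wrist_force: [-8.9, 0.5, 20.8]
finger_gap: 44.9
finger_force: 10.1
```

Call:
servo_tool --motion '[[[0,0,0,0,0,-0.033,0.52],[0,0,0,0,0,-0.066,0.52],[0,0,0,0,0,-0.1,0.52],[0,0,0,0,0,-0.133,0.52],[0,0,0,0,0,-0.166,0.52],[0,0,0,0,0,-0.2,0.52],[0,0,0,0,0,-0.233,0.52],[0,0,0,0,0,-0.266,0.52],[0,0,0,0,0,-0.3,0.52],[0,0,0,0,0,-0.3,0.52]]]'

```text
clock: 7.8
eef_pos: [518.8, -27.7, 58.9]
eef_rot: [-3.141, 0.001, 2.011]
wrist_force: [-14.0, -5.6, 22.4]
finger_gap: 45.2
finger_force: 11.3
```

Call:
servo_tool --motion '[[[0,0,0,0,0,-0.03,0.52],[0,0,0,0,0,-0.06,0.52],[0,0,0,0,0,-0.09,0.52],[0,0,0,0,0,-0.12,0.52],[0,0,0,0,0,-0.15,0.52],[0,0,0,0,0,-0.17,0.52],[0,0,0,0,0,-0.185,0.52],[0,0,0,0,0,-0.185,0.52]]]'

```text
clock: 8.6
eef_pos: [520.3, -26.7, 59.1]
eef_rot: [3.138, 0.002, 1.44]
wrist_force: [-1.9, 3.4, 15.5]
finger_gap: 45.5
finger_force: 64.2
```

```bash
python3 - <<'E'
from h import *
s=manip.read_state(); print(s["eef_pos"],np.degrees(s["eef_rot"][2])-90,s["wrist_force"],s["moment"])
E
```

```text
[520.27995652 -26.69411143  59.09419811] -7.506204223852151 [-1.87707665  3.37294062 15.51670971] [0.58666148 0.49440129 4.7333902 ]
```

Right stop reached (4.7 N m). Relieving the turn, lifting clear and backing up.

Call:
servo_tool --motion '[[[0,0,0,0,0,0.02,0.52],[0,0,0,0,0,0.033,0.52],[0,0,0.02,0,0,0.033,0.52],[0,0,0.06,0,0,0.033,0.52],[0,0,0.15,0,0,0.033,0.52],[0,0,0.24,0,0,0.033,0.52],[-0.1,0,0.3,0,0,0.033,0.52],[-0.2,0,0.35,0,0,0.033,0.52],[-0.25,0,0.35,0,0,0.033,0.52],[-0.25,0,0.35,0,0,0.033,0.52]]]'

```text
clock: 9.6
eef_pos: [391.8, -26.9, 234.3]
eef_rot: [3.138, 0.001, 1.536]
wrist_force: [0.1, 0.2, -0.2]
finger_gap: 44.8
finger_force: 0.0
```

```bash
python3 - <<'E'
from meas import *
c=cam("top"); W=cloud(c); f=c["frame"]; save("top1",cv2.resize(f[120:340,140:400],None,fx=2.5,fy=2.5))
slots(f,W,[(227,233),(300,221)])
for p in [(270,255),(205,255),(340,240),(160,244),(298,282),(360,188)]: print(p,W[p[1],p[0]].round(1))
print(manip.read_state()["wrist_force"])
E
```

```text
slot (227, 233) thr 145.0 n 695 mean [496.8 116.4  59.3] med z 60.0 len~ [29.9 90.9] dir yaw deg 9.5
slot (300, 221) thr 143.0 n 809 mean [510.7 -23.7 161.3] med z 61.3 len~ [ 38. 109.] dir yaw deg 174.0
(270, 255) [453.7  31.   76.3]
(205, 255) [454.2 156.5  78.7]
(340, 240) [ 481.6 -104.8   77.3]
(160, 244) [476.1 247.6  64.5]
(298, 282) [421.1  -5.6 531. ]
(360, 188) [ 591.3 -155.6   16.2]
[ 0.05707423 -0.54690022  0.22031289]
```

View pics/top1.png

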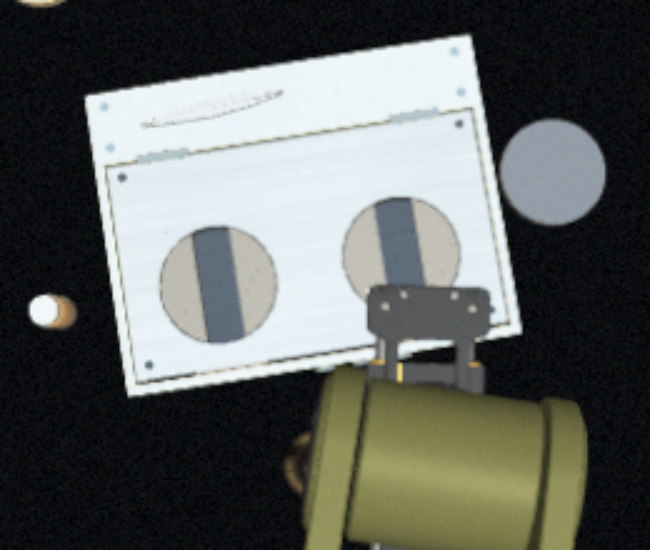

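Both slots, near (218,285) and (402,240) in the crop, now point at the front edge. The panel is flush and the loose items are where they were. I'll do a quick numeric check of the right slot, which is partly hidden by the arm, then hand in.

```bash
python3 - <<'E'
from meas import *
c=cam("top"); W=cloud(c); f=c["frame"]
W[W[...,2]>90]=np.nan
g=f.copy(); g[np.isnan(W[...,0])]=255
o=slots(g,W,[(300,221)],R=20)
a=np.degrees(np.arctan2(o[0][1][1],o[0][1][0]))%180
if abs(a-8.9)<6: print(manip.sign_off())
E
```

```text
slot (300, 221) thr 155.0 n 496 mean [527.1 -27.7  60.8] med z 60.3 len~ [31.5 63.7] dir yaw deg 13.099999999999994
the job is handed in; nothing more can be done
None
```

The panel is pressed shut, both fasteners are turned clockwise to their stops, and it stayed down after release; the job was handed in at about 10 s of the 48 s allowed. The right slot, partly hidden by the arm, last read 13° against 8.9° expected, and the front vial was hidden in the final picture.

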